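Fold back the bifold dust cover of an actuator nest

ROBOT

A 6-joint arm with a two-finger parallel gripper is mounted at the origin on the work surface. World frame = base frame: x ahead of the robot, y to its left, z up, the work surface at z = 0. Lengths are in m, angles in rad, forces in N, time in s.
With the tool pointing down it reaches from about 0.3 to 0.775 m from the base axis. Payload 14.6 kg.
Tool frame: the origin (TCP) lies on the mounting face of the last link; the fingertips stand 199 mm ahead of it and the grasp point (between the pads) lies 180 mm ahead of it; z points along the fingers, y is the line along which they close (so a half turn about z gives the same grasp; the last joint's range is limited). The gripper opens to 94 mm and grips with 3 to 60 N. Pads are 16 mm wide; open, the fingers measure 119 mm over their backs; the gripper's body (75 mm by 177 mm) begins 78 mm behind the grasp point.
Start: joints at [-0.067, 0.3, 1.521, -0, 1.321, -0.067], TCP at [0.55, -0, 0.405] pointing down, gripper open.
Joint ranges: [-3.03, 3.03], [-0.79, 2.21], [0.23, 2.52], [-1.04, 4.18], [0, 3.07], [-2.55, 2.55]. Speed limits (rad/s): [2.22, 2.22, 2.57, 3.14, 3.14, 3.14].

INTERFACE

Orientations are given as [roll, pitch, yaw] about the fixed x, y, z axes, in that order (R = Rz(yaw) Ry(pitch) Rx(roll)).
In Python, from station import get_obs, camera, hand_in gives the robot as it stands.
- The arm moves only by the tool apply_moves, never from a script. Its argument "increments" is a list of rows, each an object of numbers: "tx", "ty", "tz": the shift along the tool's x, y, z as a fraction of full scale; "ax", "ay", "az": the turn, a rotation vector about the tool's x, y, z as a fraction of full scale. In form: [{"tx": .., "ty": .., "tz": .., "ax": .., "ay": .., "az": ..}, ...]. A call has 1 to 12 rows; each row shifts and turns the commanded pose from where the row before left it, along the tool's axes as they then stand; what a row does not reach is not made up. Full scale, the value 1, is 30 mm for a shift and 5 degrees for a turn. A row lasts 1/8 s, in which the tool goes at most 62.5 mm and 10.7 degrees, less where a joint would pass 70% of its speed; a pose out of reach is approached as far as the arm can. A call with a number of a shift or a turn outside -1 to 1 is refused whole. A call with a gripper value outside its range is refused whole. "jaw" is the closure, from 0 (fully open) to 1 (shut), set as the call begins (left out, the last holds). The fingers move at their own pace and stop on an object; "force" is the grip in N (left out, the last holds). Time passes only in rows, so rows that do not move let the fingers close. It gives the time, the measured TCP pose, the force, the opening and the grip force at its end, in the units of the state.
- get_obs(): the state, without advancing time (a new reading comes with each control period).
- camera(name): name is "scene" or "side" or "wrist"; returns a dict with "pixels" (400x640x3 uint8, red, green, blue), "camera_matrix" (3x3 intrinsics, pixels), "R" (3x3) and "t" (3): a world point X has camera coordinates R X + t; the wrist camera has in their place "T_tool_cam" (4x4, takes a point from camera to tool coordinates, whose origin is the TCP and whose axes are the flange's). Camera axes: x right, y down, z forward; pixel columns grow to the right and rows downward; lengths in m; the calibration is good to about 2 mm. The wrist camera is an equidistant fisheye: a pixel r from the principal point sees the ray r / f radians off the axis. A picture is of the moment at which its call begins: read the wrist's pose just before it. There is no depth.
- hand_in(): hands the job in; it is judged then, once.
The state is a dict: "time_s": time; "qpos": joint angles; "joint_vel": joint speeds; "tau": joint torques, N m; "ee_pos": TCP position; "eef_rot": TCP orientation; "force": force on the tool from outside, world axes, zero at the start; "moment": the same for the moment, N m; "grip_width": finger opening in m; "grip_force": force on a finger pad.
Only numpy, scipy, OpenCV 4.12 (cv2) and the standard library are available. Lean on these libraries where they do the work, as an engineer would, in place of code of your own. Each camera call takes 0.05 s, during which the arm holds its last target. There are 200 camera calls.

TASK

Open the dust cover of the nest: first draw the red latch knob back against its spring, without forcing it against its stop, and slip it sideways into the notch that lies a little short of the stop, so that it stays parked there on its own; then push the orange bar of the carriage until the two blue panels stand folded flat against each other. Leave the latch parked and the cover folded, let go of everything, and do not disturb the parts standing around the nest.

Things in the scene. Friction and masses are not known exactly. Their poses are not given: they have to be found in the camera images.
- nest: Low grey and aluminium parts nest, 170 (x) x 315 (y) mm, rails 38 mm high, fixed to the bench. Origin on the bench, z up. Its blue cover, shut at the start, lies along y: fixed hinge line parallel to x at y = +120, z = 50 mm. Two yellow keeper posts (x 72 to 86, y -135 to -97, up to z = 72 mm) hold the brass latch bolt between them.
- carriage: Aluminium plate 145 x 80 x 8 mm, axes as the nest's. Origin mid hinge line, level with its top (50 mm above the bench); the plate runs from there to y = -80. Shut it is at nest y = -81; it slides 196.5 mm in +y to a firm stop (fully folded). The engaged bolt blocks it. Free, it needs about 5 N at first, 2 N later; panels under about 25 degrees steep sink shut again, steeper they stay.
- push_bar (a point): Middle of the outer (-y) face of the orange bar on the carriage's outer edge, at carriage (0, -80, +14) mm, 64 mm above the bench. Bar 145 (x) x 10 (y) mm, from 46 to 76 mm above the bench. Push this face in the nest's +y.
- panel_fixed: Blue panel 130 x 105 x 4 mm hinged to the nest. Origin on its hinge line, own z square to the panel. It rises as the cover folds: from 0.30 rad above level (shut) to nearly upright.
- panel_lead: Blue panel 130 x 105 x 4 mm hinged to the carriage and, at its other edge, to panel_fixed by the ridge hinge. Origin on the carriage hinge line, own z square to the panel. Shut, the two form a shallow roof; folded, they stand upright, underside to underside, their top edge 155 mm above the bench.
- knob_grip (a point): Middle of the square red latch knob, 16 x 16 mm, 32 mm high (68 to 100 mm above the bench), sides parallel to the carriage's axes; this point is 86 mm above the bench, at rest at carriage (+25, -35, +36) mm. Below the knob a brass plate lies 61 to 65 mm above the bench: keep the fingers above it. The knob stands on an 8 mm post in an L-shaped gate.
- knob: The same knob; origin 36 mm below knob_grip. In the gate's straight channel it is at carriage y = -35 mm. A notch opens from the channel to the carriage's -y (towards the orange bar), its middle 8 mm short of the stop: with the knob there (within 2.5 mm) slip it 17 mm that way to its limit (side spring 0.5 to 1.3 N) and let go: it is drawn 7.5 mm to +x behind a lip, held at y = -50.
- bolt (a joint): How far the latch is drawn to the carriage's -x, m. 0: engaged; over 0.006: clear of the keeper. Spring 3 N at 0, 7 N at 0.045. The red end stop of the gate is met at 0.025 to 0.047: the gate is clamped differently each time, so feel for it. Parked it reads 0.009 to 0.032 (15.5 mm less than at the stop). Let go elsewhere, it snaps back to 0.
- cylinder: Bystander: loose twin-rod air cylinder, 30 x 44 mm, 82 mm high, standing on the bench on the +x side of the nest. Origin at its underside.
- rotary_unit: Bystander: loose aluminium rotary unit, 46 x 46 mm, 32 mm high, on the bench on the -x side of the nest. Origin at its underside.
- flanges: Bystander: loose stack of flanges, 44 mm diameter, 55 mm high, on the bench near the nest's hinge end. Origin at its underside.
- gate_mount: Dark steel mounting plate 125 x 44 x 1 mm on top of the carriage, moving with it, that carries the latch's gate (steel walls and red end stop, 10 mm high, clamped anywhere along it). Origin at the carriage's origin, whatever the place of the gate. Do not press the knob's post on the gate with over 35 N.

How it is judged:
By the outcome, as a careful person would: the job done as asked, in the order asked, and still so for the second after the job is handed in, with the robot touching nothing.
It also fails if it takes over 48 s, if anything falls off the work surface, if the arm or the gripper's body presses on something with over 40 N, if the wrist force passes 120 N, or if a joint passes its speed limit or range.

## Working session

There is one attempt and no reset: what is moved stays moved. The work goes in short steps, Python scripts to look and compute and a tool call to move; the robot and the scene stay as the last step left them, time stands still between calls to the robot, and variables do not carry over. Pictures are saved under pics/ and viewed, at most 10 in all, crops included, and the job is handed in when it is done.

Besides the shell and the picture viewer there is one more tool, called after "Request:" as a command line: name --argument value ..., lists and objects as JSON in quotes. apply_moves: Moves the arm, as the interface text tells. Its arguments: {"type":"object","properties":{"increments":{"type":"array"},"jaw":{"type":"number"},"force":{"type":"number"}},"required":["increments"]}

```bash
mkdir -p pics; cat > h.py <<'E'
import numpy as np, cv2
from station import get_obs, camera, hand_in
def snap(n,fn=None):
    c=camera(n)
    if fn: cv2.imwrite('pics/'+fn,cv2.cvtColor(c['pixels'],cv2.COLOR_RGB2BGR))
    return c
def ray(c,u,v):
    R=np.array(c['R']);t=np.array(c['t']);d=R.T@np.linalg.solve(c['camera_matrix'],[u,v,1.]);return -R.T@t,d
def onz(c,u,v,z):
    o,d=ray(c,u,v);return o+d*(z-o[2])/d[2]
def proj(c,X):
    p=np.array(c['camera_matrix'])@(np.array(c['R'])@X+c['t']);return p[:2]/p[2]
E
python3 - <<'E'
from h import *
o=get_obs();print(o)
a=snap('scene','s1.png');b=snap('side','d1.png')
for c in(a,b):print(ray(c,320,200))
E
```

```text
{'time_s': 0.0, 'qpos': array([-6.66102009e-02,  3.00483718e-01,  1.52157140e+00,  1.61550042e-06,
        1.32068663e+00, -6.65854430e-02]), 'joint_vel': array([ 1.04969772e-03,  1.53776220e-04, -3.96500680e-05, -1.03722686e-04,
        1.31317276e-03, -1.30113403e-03]), 'tau': array([-1.53750298e-03, -5.31805658e+01, -3.52735734e+01,  7.07558286e-02,
        2.43994006e-02, -4.79655944e-05]), 'ee_pos': array([ 5.49972703e-01, -6.61088578e-06,  4.04083369e-01]), 'eef_rot': array([-3.14044621e+00, -7.80176450e-05,  1.57077112e+00]), 'force': array([-0.76474358,  0.22691923, -0.09370108]), 'moment': array([ 0.00968026, -0.05131833,  0.06150163]), 'grip_force': 0.0, 'grip_width': 0.09388156868540927}
(array([ 1.0193351 , -0.23575158,  0.44489444]), array([-0.68563822,  0.46212519, -0.56271049]))
(array([ 0.40701645, -0.71953652,  0.67782744]), array([ 0.1504455 ,  0.78011846, -0.60733233]))
```

View pics/s1.png

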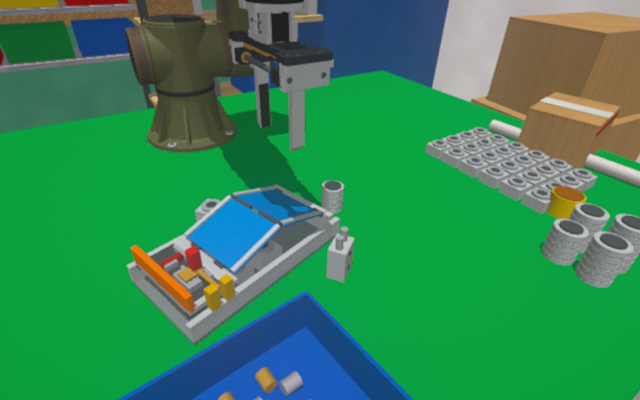

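View pics/d1.png

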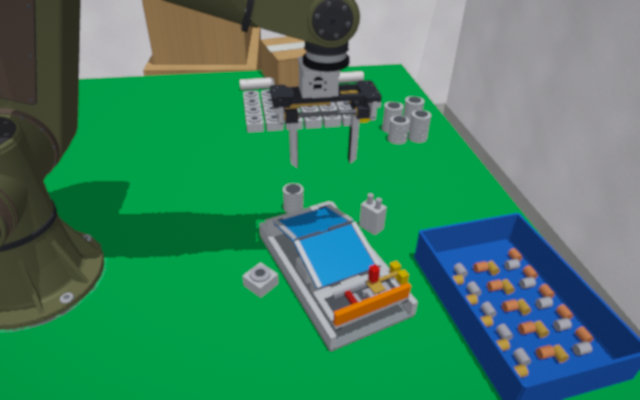

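The scene shows the nest with its orange bar at scene (132..191, 250..305) and side (333..410, 290..320). The red knob is at scene (194,258) and side (374,273). The bystanders are the cylinder at (340,258), the flanges at (332,195) and the rotary unit at (207,208). Next I'll measure these.

```bash
python3 - <<'E'
from h import *
from scipy.optimize import least_squares
C={n:snap(n) for n in('scene','side')}
P={}
for n,c in C.items():
    h=cv2.cvtColor(c['pixels'],cv2.COLOR_RGB2HSV)
    H,S,V=[h[...,i].astype(int) for i in range(3)]
    roi=np.zeros(H.shape,bool)
    if n=='scene': roi[230:320,120:245]=1
    else: roi[255:335,325:415]=1
    org=(((H>=7)&(H<=18))&(S>200)&(V>150)&roi).astype(np.uint8)
    red=(((H<=5)|(H>=174))&(S>150)&(V>90)&roi).astype(np.uint8)
    for nm,m in(('org',org),('red',red)):
        k,l,st,ce=cv2.connectedComponentsWithStats(m)
        for i in range(1,k):
            if st[i,4]>25: print(n,nm,st[i],ce[i].round(1))
        if nm=='org':
            i=1+np.argmax(st[1:,4]);cn=cv2.findContours((l==i).astype(np.uint8),0,2)[0][0]
            ap=cv2.approxPolyDP(cn,3,True)[:,0];print(ap.tolist())
            for u,v in ap: print((u,v),'z76',onz(c,u,v,.076)[:2].round(4),'z46',onz(c,u,v,.046)[:2].round(4))
E
```

```text
scene org [ 132  246   61   65 1001] [162.8 277.7]
[[132, 247], [136, 261], [191, 310], [190, 294], [137, 246]]
(np.int32(132), np.int32(247)) z76 [ 0.5317 -0.2391] z46 [ 0.492  -0.2393]
(np.int32(136), np.int32(261)) z76 [ 0.5657 -0.2397] z46 [ 0.5289 -0.24  ]
(np.int32(191), np.int32(310)) z76 [ 0.6902 -0.1992] z46 [ 0.6635 -0.1962]
(np.int32(190), np.int32(294)) z76 [ 0.6646 -0.1928] z46 [ 0.6357 -0.1893]
(np.int32(137), np.int32(246)) z76 [ 0.5331 -0.2324] z46 [ 0.4936 -0.2321]
scene red [186 246  15  24 259] [193.1 257.8]
scene red [161 253  21  14  92] [171.8 258.6]
side org [335 284  75  41 970] [370.5 303.9]
[[409, 286], [404, 284], [335, 312], [335, 323], [406, 296]]
(np.int32(409), np.int32(286)) z76 [ 0.663  -0.2032] z46 [ 0.6757 -0.1774]
(np.int32(404), np.int32(284)) z76 [ 0.656  -0.1975] z46 [ 0.6684 -0.1715]
(np.int32(335), np.int32(312)) z76 [ 0.5289 -0.2375] z46 [ 0.535  -0.2135]
(np.int32(335), np.int32(323)) z76 [ 0.5246 -0.2586] z46 [ 0.5305 -0.2356]
(np.int32(406), np.int32(296)) z76 [ 0.651  -0.2235] z46 [ 0.6632 -0.1988]
side red [369 265  10  17 140] [373.6 273.2]
side red [345 291  12  12  75] [350.  296.7]
```

```bash
python3 - <<'E'
from h import *
C={n:snap(n) for n in('scene','side')}
def tri(p,q):
    A=[];b=[]
    for c,uv in((C['scene'],p),(C['side'],q)):
        o,d=ray(c,*uv);d/=np.linalg.norm(d);M=np.eye(3)-d[:,None]*d;A.append(M);b.append(M@o)
    return np.linalg.solve(sum(A),sum(b))
K=tri((193.1,257.8),(373.6,273.2));print('knob',K)
print('bar',tri((162.8,277.7),(370.5,303.9)))
e=get_obs();print(e['ee_pos'],e['eef_rot'],get_obs()['time_s'])
E
```

```text
knob [ 0.60912003 -0.1711137   0.08305893]
bar [ 0.59510674 -0.21407526  0.05544441]
[5.49991517e-01 7.79679842e-06 4.04459862e-01] [-3.14119259e+00 -6.72391734e-06  1.57081820e+00] 0.3
```

Request:
apply_moves --increments '[{"tx": -0.7, "ty": 0.25, "tz": 0.3}, {"tx": -0.7, "ty": 0.25, "tz": 0.3}, {"tx": -0.7, "ty": 0.25, "tz": 0.3}, {"tx": -0.7, "ty": 0.25, "tz": 0.3}, {"tx": -0.7, "ty": 0.25, "tz": 0.3}, {"tx": -0.7, "ty": 0.25, "tz": 0.3}, {"tx": -0.7, "ty": 0.25, "tz": 0.3}, {"tx": -0.7, "ty": 0.25, "tz": 0.3}, {"az": -0.85}, {"az": -0.85}, {"az": -0.85}, {"az": -0.85}]' --jaw 0.55 --force 20

```text
schema error: expected keys tx, ty, tz, ax, ay, az
```

```bash
python3 - <<'E'
from h import *
o=get_obs();print(o['ee_pos'],o['eef_rot'],o['time_s'],o['grip_width'])
c=snap('wrist','w1.png');print(c['camera_matrix'],c['T_tool_cam'])
E
```

```text
[5.49991517e-01 7.79679842e-06 4.04459862e-01] [-3.14119259e+00 -6.72391734e-06  1.57081820e+00] 0.3 0.09407197185370093
[[309.70691629   0.         315.42055945]
 [  0.         309.70691629 200.62818299]
 [  0.           0.           1.        ]] [[ 4.74038940e-04 -9.63304769e-01 -2.68409570e-01  7.81280724e-02]
 [ 9.99999846e-01  5.34401466e-04 -1.51829956e-04 -4.33874748e-04]
 [ 2.89696988e-04 -2.68409457e-01  9.63304874e-01  2.04151836e-02]
 [ 0.00000000e+00  0.00000000e+00  0.00000000e+00  1.00000000e+00]]
```

View pics/w1.png

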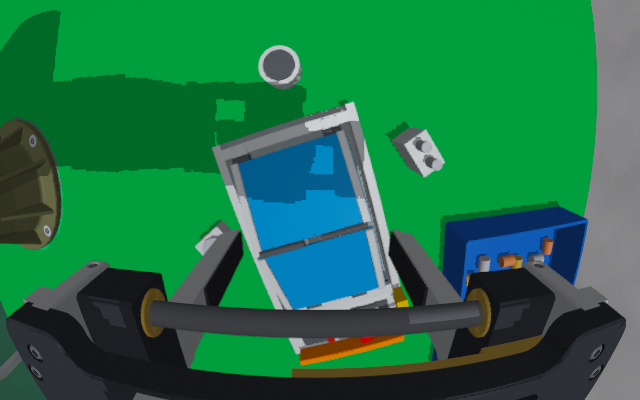

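The move was refused because it needs all the keys, so this picture is from the start pose. It shows the nest turned about 17°, with the bar at about (350,350).

Request:
apply_moves --increments '[{"tx": -0.7, "ty": 0.25, "tz": 0.3, "ax": 0, "ay": 0, "az": 0}, {"tx": -0.7, "ty": 0.25, "tz": 0.3, "ax": 0, "ay": 0, "az": 0}, {"tx": -0.7, "ty": 0.25, "tz": 0.3, "ax": 0, "ay": 0, "az": 0}, {"tx": -0.7, "ty": 0.25, "tz": 0.3, "ax": 0, "ay": 0, "az": 0}, {"tx": -0.7, "ty": 0.25, "tz": 0.3, "ax": 0, "ay": 0, "az": 0}, {"tx": -0.7, "ty": 0.25, "tz": 0.3, "ax": 0, "ay": 0, "az": 0}, {"tx": -0.7, "ty": 0.25, "tz": 0.3, "ax": 0, "ay": 0, "az": 0}, {"tx": -0.7, "ty": 0.25, "tz": 0.3, "ax": 0, "ay": 0, "az": 0}, {"tx": 0, "ty": 0, "tz": 0, "ax": 0, "ay": 0, "az": -0.85}, {"tx": 0, "ty": 0, "tz": 0, "ax": 0, "ay": 0, "az": -0.85}, {"tx": 0, "ty": 0, "tz": 0, "ax": 0, "ay": 0, "az": -0.85}, {"tx": 0, "ty": 0, "tz": 0, "ax": 0, "ay": 0, "az": -0.85}]' --jaw 0.55 --force 20

```text
time_s: 1.85
ee_pos: [0.6103, -0.1687, 0.3323]
eef_rot: [-3.142, -0.0, 1.87]
force: [-0.5, -0.5, 0.4]
grip_width: 0.0425
grip_force: 0.0
```

```bash
cat >> h.py <<'E'
from scipy.spatial.transform import Rotation as Ro
def wray(c,o,uv):
    # equidistant fisheye ray in world: origin, dirs
    K=np.array(c['camera_matrix']);uv=np.atleast_2d(uv).astype(float)
    d=(uv-K[:2,2])/K[0,0];r=np.linalg.norm(d,axis=1)+1e-12
    v=np.c_[d/r[:,None]*np.sin(r)[:,None],np.cos(r)]
    Rt=Ro.from_euler('xyz',o['eef_rot']).as_matrix();T=np.array(c['T_tool_cam'])
    return Rt@T[:3,3]+o['ee_pos'],v@(Rt@T[:3,:3]).T
def won(c,o,uv,z):
    p,d=wray(c,o,uv);return p+d*((z-p[2])/d[:,2])[:,None]
E
python3 - <<'E'
from h import *
o=get_obs();print(o['ee_pos'],o['eef_rot'],o['time_s'],o['grip_width'])
c=snap('wrist','w2.png')
h=cv2.cvtColor(c['pixels'],cv2.COLOR_RGB2HSV);H,S,V=[h[...,i].astype(int) for i in range(3)]
for nm,m in(('red',((H<=5)|(H>=174))&(S>150)&(V>60)),('org',(H>=7)&(H<=18)&(S>200)&(V>100))):
    k,l,st,ce=cv2.connectedComponentsWithStats(m.astype(np.uint8))
    for i in range(1,k):
        if st[i,4]>100: print(nm,st[i],ce[i].round(1),'z86',won(c,o,ce[i],.086).round(4), 'z100',won(c,o,ce[i],.1)[0,:2].round(4))
E
```

```text
[ 0.61028071 -0.16868281  0.33228685] [-3.14150691e+00 -6.85614396e-05  1.87001269e+00] 1.85 0.04246663982163195
red [253 206  13  33 340] [259.  220.2] z86 [[ 0.568  -0.1823  0.086 ]] z100 [ 0.5691 -0.1769]
red [305 208  19  29 522] [314.  221.8] z86 [[ 0.6093 -0.1707  0.086 ]] z100 [ 0.6079 -0.1659]
org [206 244  49  21 848] [229.4 254. ] z86 [[ 0.551  -0.2189  0.086 ]] z100 [ 0.5532 -0.2112]
org [ 280  246   72   20 1239] [314.7 255.2] z86 [[ 0.6182 -0.1979  0.086 ]] z100 [ 0.6163 -0.1915]
org [133 337  30  26 264] [145.8 352.9] z86 [[ 0.476  -0.3797  0.086 ]] z100 [ 0.4828 -0.362 ]
```

View pics/w2.png

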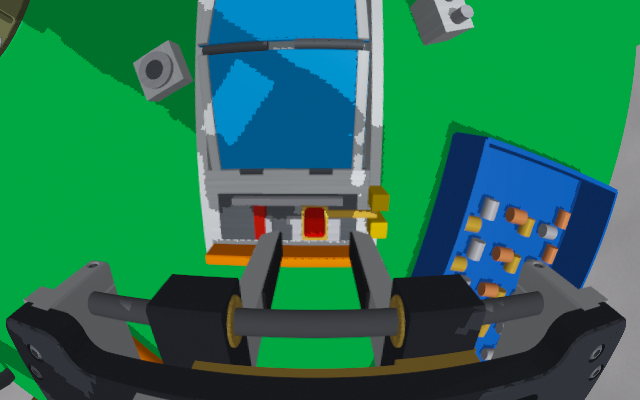

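The wrist view shows the tool square with the nest. The knob is at (314,222), between the fingers, and the red gate stop is at (259,220). Next: descend and grip.

Request:
apply_moves --increments '[{"tx": -0.04, "ty": -0.04, "tz": 0.5, "ax": 0, "ay": 0, "az": 0}, {"tx": 0, "ty": 0, "tz": 0.5, "ax": 0, "ay": 0, "az": 0}, {"tx": 0, "ty": 0, "tz": 0.5, "ax": 0, "ay": 0, "az": 0}, {"tx": 0, "ty": 0, "tz": 0.5, "ax": 0, "ay": 0, "az": 0}, {"tx": 0, "ty": 0, "tz": 0.07, "ax": 0, "ay": 0, "az": 0}]'

```text
time_s: 2.52
ee_pos: [0.609, -0.1694, 0.269]
eef_rot: [-3.14, -0.001, 1.867]
force: [-0.4, -0.1, 0.5]
grip_width: 0.042
grip_force: 0.0
```

Request:
apply_moves --increments '[{"tx": 0, "ty": 0, "tz": 0, "ax": 0, "ay": 0, "az": 0}, {"tx": 0, "ty": 0, "tz": 0, "ax": 0, "ay": 0, "az": 0}, {"tx": 0, "ty": 0, "tz": 0, "ax": 0, "ay": 0, "az": 0}, {"tx": 0, "ty": 0, "tz": 0, "ax": 0, "ay": 0, "az": 0}, {"tx": 0, "ty": 0, "tz": 0, "ax": 0, "ay": 0, "az": 0}]' --jaw 1 --force 25

```text
time_s: 3.15
ee_pos: [0.6093, -0.1695, 0.271]
eef_rot: [3.141, 0.0, 1.868]
force: [1.1, -0.1, 3.5]
grip_width: 0.0161
grip_force: 25.0
```

```bash
cat >> h.py <<'E'
def st():
    o=get_obs();Rt=Ro.from_euler('xyz',o['eef_rot']).as_matrix()
    u=Rt.T@(np.array(o['ee_pos'])-P0)*1000
    print('t',o['time_s'],'ee',o['ee_pos'].round(4),'tool-rel mm',u.round(1),'Ftool',(Rt.T@o['force']).round(1),'grip',round(o['grip_width']*1e3,1),round(o['grip_force'],1))
P0=np.array([0.6090,-0.170,.270])
E
python3 - <<'E'
from h import *
st()
E
```

```text
t 3.15 ee [ 0.6093 -0.1695  0.271 ] tool-rel mm [ 0.4  0.5 -1. ] Ftool [-0.4  1.1 -3.5] grip 16.1 25.0
```

Gripped at 16.1 mm. The picture puts the stop at roughly 38 mm of draw, so I'll pull 28 mm and then feel in small steps.

Request:
apply_moves --increments '[{"tx": 0, "ty": -0.2, "tz": 0, "ax": 0, "ay": 0, "az": 0}, {"tx": 0, "ty": -0.2, "tz": 0, "ax": 0, "ay": 0, "az": 0}, {"tx": 0, "ty": -0.2, "tz": 0, "ax": 0, "ay": 0, "az": 0}, {"tx": 0, "ty": -0.1, "tz": 0, "ax": 0, "ay": 0, "az": 0}, {"tx": 0, "ty": 0, "tz": 0, "ax": 0, "ay": 0, "az": 0}]'

```text
time_s: 3.78
ee_pos: [0.5888, -0.1758, 0.271]
eef_rot: [3.141, 0.0, 1.867]
force: [4.4, 1.8, 4.6]
grip_width: 0.0158
grip_force: 25.0
```

```bash
python3 -c "
from h import *
st()"
```

```text
t 3.775 ee [ 0.5888 -0.1758  0.271 ] tool-rel mm [  0.3 -21.   -1. ] Ftool [ 0.5  4.7 -4.6] grip 15.8 25.0
```

Request:
apply_moves --increments '[{"tx": 0, "ty": -0.1, "tz": 0, "ax": 0, "ay": 0, "az": 0}, {"tx": 0, "ty": -0.1, "tz": 0, "ax": 0, "ay": 0, "az": 0}, {"tx": 0, "ty": -0.05, "tz": 0, "ax": 0, "ay": 0, "az": 0}, {"tx": 0, "ty": 0, "tz": 0, "ax": 0, "ay": 0, "az": 0}]'

```text
time_s: 4.28
ee_pos: [0.5818, -0.1779, 0.271]
eef_rot: [3.14, 0.0, 1.867]
force: [5.2, 2.2, 5.7]
grip_width: 0.0155
grip_force: 25.0
```

```bash
python3 -c "
from h import *
st()"
```

```text
t 4.275 ee [ 0.5818 -0.1779  0.271 ] tool-rel mm [  0.4 -28.3  -1. ] Ftool [ 0.6  5.6 -5.7] grip 15.5 25.0
```

Request:
apply_moves --increments '[{"tx": 0, "ty": -0.1, "tz": 0, "ax": 0, "ay": 0, "az": 0}, {"tx": 0, "ty": 0, "tz": 0, "ax": 0, "ay": 0, "az": 0}]'

```text
time_s: 4.53
ee_pos: [0.5789, -0.1788, 0.271]
eef_rot: [3.14, 0.0, 1.867]
force: [6.6, 2.0, 5.2]
grip_width: 0.0156
grip_force: 25.0
```

Request:
apply_moves --increments '[{"tx": 0, "ty": -0.05, "tz": 0, "ax": 0, "ay": 0, "az": 0}, {"tx": 0, "ty": 0, "tz": 0, "ax": 0, "ay": 0, "az": 0}]'

```text
time_s: 4.78
ee_pos: [0.5775, -0.1792, 0.271]
eef_rot: [3.14, 0.001, 1.867]
force: [4.8, 2.5, 5.0]
grip_width: 0.0158
grip_force: 25.0
```

Request:
apply_moves --increments '[{"tx": 0, "ty": -0.05, "tz": 0, "ax": 0, "ay": 0, "az": 0}, {"tx": 0, "ty": 0, "tz": 0, "ax": 0, "ay": 0, "az": 0}]'

```text
time_s: 5.03
ee_pos: [0.5761, -0.1796, 0.271]
eef_rot: [3.14, 0.001, 1.867]
force: [5.5, 2.0, 4.5]
grip_width: 0.0157
grip_force: 25.0
```

Request:
apply_moves --increments '[{"tx": 0, "ty": -0.05, "tz": 0, "ax": 0, "ay": 0, "az": 0}, {"tx": 0, "ty": 0, "tz": 0, "ax": 0, "ay": 0, "az": 0}]'

```text
time_s: 5.28
ee_pos: [0.5747, -0.18, 0.271]
eef_rot: [3.14, 0.001, 1.867]
force: [6.3, 2.4, 5.4]
grip_width: 0.0158
grip_force: 25.0
```

Request:
apply_moves --increments '[{"tx": 0, "ty": -0.04, "tz": 0, "ax": 0, "ay": 0, "az": 0}, {"tx": 0, "ty": 0, "tz": 0, "ax": 0, "ay": 0, "az": 0}]'

```text
time_s: 5.52
ee_pos: [0.5736, -0.1804, 0.271]
eef_rot: [3.14, 0.001, 1.867]
force: [5.9, 1.5, 5.1]
grip_width: 0.0161
grip_force: 25.0
```

```bash
python3 -c "
from h import *
st()"
```

```text
t 5.525 ee [ 0.5736 -0.1804  0.271 ] tool-rel mm [  0.4 -36.9  -1.1] Ftool [-0.3  6.1 -5.1] grip 16.1 25.0
```

Request:
apply_moves --increments '[{"tx": 0, "ty": -0.04, "tz": 0, "ax": 0, "ay": 0, "az": 0}, {"tx": 0, "ty": 0, "tz": 0, "ax": 0, "ay": 0, "az": 0}]'

```text
time_s: 5.78
ee_pos: [0.5724, -0.1807, 0.271]
eef_rot: [3.14, 0.001, 1.867]
force: [5.5, 2.6, 5.5]
grip_width: 0.016
grip_force: 25.0
```

Request:
apply_moves --increments '[{"tx": 0, "ty": -0.04, "tz": 0, "ax": 0, "ay": 0, "az": 0}, {"tx": 0, "ty": 0, "tz": 0, "ax": 0, "ay": 0, "az": 0}]'

```text
time_s: 6.02
ee_pos: [0.5714, -0.181, 0.271]
eef_rot: [3.139, 0.001, 1.867]
force: [8.7, 2.2, 3.3]
grip_width: 0.0159
grip_force: 25.0
```

Request:
apply_moves --increments '[{"tx": 0, "ty": -0.04, "tz": 0, "ax": 0, "ay": 0, "az": 0}, {"tx": 0, "ty": 0, "tz": 0, "ax": 0, "ay": 0, "az": 0}]'

```text
time_s: 6.28
ee_pos: [0.5707, -0.1811, 0.271]
eef_rot: [3.137, 0.001, 1.867]
force: [15.5, 4.7, -0.8]
grip_width: 0.0156
grip_force: 25.0
```

The stop is met at ee x ≈ 0.5713 (15 N, gentle). Back off so the knob sits 8 mm short of it.

Request:
apply_moves --increments '[{"tx": 0, "ty": 0.16, "tz": 0, "ax": 0, "ay": 0, "az": 0}, {"tx": 0, "ty": 0.15, "tz": 0, "ax": 0, "ay": 0, "az": 0}, {"tx": 0, "ty": 0, "tz": 0, "ax": 0, "ay": 0, "az": 0}]'

```text
time_s: 6.65
ee_pos: [0.5793, -0.1786, 0.271]
eef_rot: [3.14, 0.001, 1.868]
force: [5.9, 2.6, 5.0]
grip_width: 0.0155
grip_force: 25.0
```

```bash
python3 -c "
from h import *
st()"
```

```text
t 6.65 ee [ 0.5793 -0.1786  0.271 ] tool-rel mm [  0.5 -31.   -1. ] Ftool [ 0.8  6.5 -5. ] grip 15.5 25.0
```

Request:
apply_moves --increments '[{"tx": -0.12, "ty": 0, "tz": 0, "ax": 0, "ay": 0, "az": 0}, {"tx": -0.12, "ty": 0, "tz": 0, "ax": 0, "ay": 0, "az": 0}, {"tx": 0, "ty": 0, "tz": 0, "ax": 0, "ay": 0, "az": 0}]'

```text
time_s: 7.02
ee_pos: [0.5812, -0.1858, 0.271]
eef_rot: [3.14, 0.0, 1.867]
force: [5.4, 2.7, 5.8]
grip_width: 0.0158
grip_force: 25.0
```

```bash
python3 -c "
from h import *
st()"
```

```text
t 7.025 ee [ 0.5812 -0.1858  0.271 ] tool-rel mm [ -7.  -31.2  -1. ] Ftool [ 1.   6.  -5.8] grip 15.8 25.0
```

It's entering the notch freely. On to the limit.

Request:
apply_moves --increments '[{"tx": -0.12, "ty": 0, "tz": 0, "ax": 0, "ay": 0, "az": 0}, {"tx": -0.12, "ty": 0, "tz": 0, "ax": 0, "ay": 0, "az": 0}, {"tx": 0, "ty": 0, "tz": 0, "ax": 0, "ay": 0, "az": 0}]'

```text
time_s: 7.4
ee_pos: [0.5833, -0.1926, 0.271]
eef_rot: [3.14, 0.0, 1.867]
force: [5.8, 2.3, 5.1]
grip_width: 0.0159
grip_force: 25.0
```

Request:
apply_moves --increments '[{"tx": -0.07, "ty": 0, "tz": 0, "ax": 0, "ay": 0, "az": 0}, {"tx": 0, "ty": 0, "tz": 0, "ax": 0, "ay": 0, "az": 0}]'

```text
time_s: 7.65
ee_pos: [0.5839, -0.1945, 0.271]
eef_rot: [3.14, 0.0, 1.867]
force: [5.6, 2.2, 5.9]
grip_width: 0.0158
grip_force: 25.0
```

```bash
python3 -c "
from h import *
st()"
```

```text
t 7.65 ee [ 0.5839 -0.1945  0.271 ] tool-rel mm [-16.1 -31.2  -1. ] Ftool [ 0.5  6.  -5.9] grip 15.8 25.0
```

Request:
apply_moves --increments '[{"tx": -0.03, "ty": 0, "tz": 0, "ax": 0, "ay": 0, "az": 0}, {"tx": 0, "ty": 0, "tz": 0, "ax": 0, "ay": 0, "az": 0}]'

```text
time_s: 7.9
ee_pos: [0.5841, -0.1952, 0.271]
eef_rot: [3.141, -0.0, 1.867]
force: [4.7, 4.1, 6.9]
grip_width: 0.0163
grip_force: 25.0
```

Request:
apply_moves --increments '[{"tx": 0, "ty": 0.1, "tz": 0, "ax": 0, "ay": 0, "az": 0}, {"tx": 0, "ty": 0.1, "tz": 0, "ax": 0, "ay": 0, "az": 0}, {"tx": 0, "ty": 0, "tz": 0, "ax": 0, "ay": 0, "az": 0}]'

```text
time_s: 8.28
ee_pos: [0.59, -0.1934, 0.271]
eef_rot: [3.14, 0.0, 1.868]
force: [5.0, 3.1, 6.9]
grip_width: 0.016
grip_force: 25.0
```

```bash
python3 -c "
from h import *
st()"
```

```text
t 8.275 ee [ 0.59   -0.1934  0.271 ] tool-rel mm [-16.8 -25.   -1. ] Ftool [ 1.5  5.7 -6.9] grip 16.0 25.0
```

Request:
apply_moves --increments '[{"tx": 0, "ty": 0.04, "tz": 0, "ax": 0, "ay": 0, "az": 0}, {"tx": 0, "ty": 0, "tz": 0, "ax": 0, "ay": 0, "az": 0}]'

```text
time_s: 8.52
ee_pos: [0.591, -0.1931, 0.2709]
eef_rot: [3.141, -0.0, 1.867]
force: [4.5, 3.7, 6.1]
grip_width: 0.0159
grip_force: 25.0
```

Request:
apply_moves --increments '[{"tx": 0, "ty": 0, "tz": 0, "ax": 0, "ay": 0, "az": 0}, {"tx": 0, "ty": 0, "tz": 0, "ax": 0, "ay": 0, "az": 0}, {"tx": 0, "ty": 0, "tz": 0, "ax": 0, "ay": 0, "az": 0}]' --jaw 0.6

```text
time_s: 8.9
ee_pos: [0.5907, -0.1934, 0.2701]
eef_rot: [-3.14, -0.001, 1.867]
force: [-0.2, -0.2, -0.4]
grip_width: 0.037
grip_force: 0.0
```

Request:
apply_moves --increments '[{"tx": 0, "ty": 0, "tz": -0.6, "ax": 0, "ay": 0, "az": 0}, {"tx": 0, "ty": 0, "tz": -0.6, "ax": 0, "ay": 0, "az": 0}, {"tx": 0, "ty": 0, "tz": -0.6, "ax": 0, "ay": 0, "az": 0}, {"tx": 0, "ty": 0, "tz": 0, "ax": 0, "ay": 0, "az": 0}]'

```text
time_s: 9.4
ee_pos: [0.5912, -0.1933, 0.3267]
eef_rot: [3.139, 0.002, 1.867]
force: [0.4, -0.2, -0.3]
grip_width: 0.0375
grip_force: 0.0
```

```bash
python3 - <<'E'
from h import *
st();o=get_obs()
c=snap('wrist','w3.png')
h=cv2.cvtColor(c['pixels'],cv2.COLOR_RGB2HSV);H,S,V=[h[...,i].astype(int) for i in range(3)]
k,l,s,ce=cv2.connectedComponentsWithStats((((H<=5)|(H>=174))&(S>150)&(V>60)).astype(np.uint8))
for i in range(1,k):
    if s[i,4]>80: print(s[i],ce[i].round(1),won(c,o,ce[i],.086).round(4))
E
```

```text
t 9.4 ee [ 0.5912 -0.1933  0.3267] tool-rel mm [-17.2 -23.7 -56.8] Ftool [-0.3  0.3  0.3] grip 37.5 0.0
[280 187  13  36 415] [286.1 203.8] [[ 0.5664 -0.1862  0.086 ]]
[306 208  22  30 600] [316.3 223. ] [[ 0.5923 -0.1941  0.086 ]]
```

View pics/w3.png

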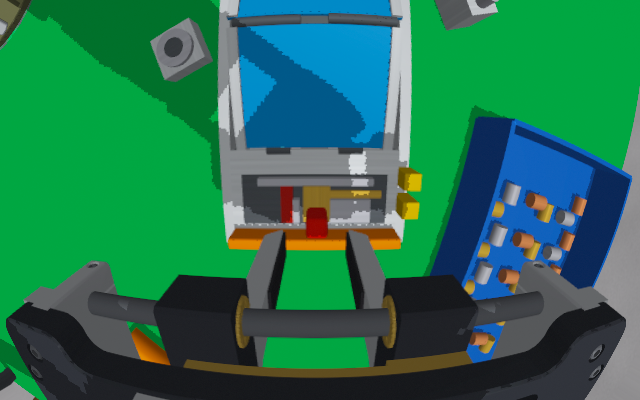

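Parked: the knob at (316,223) is back by the bar, the brass bolt is clear of the keepers, and it holds with no contact. Now go behind the bar.

Request:
apply_moves --increments '[{"tx": -0.9, "ty": 0, "tz": 0, "ax": 0, "ay": 0, "az": 0}, {"tx": -0.9, "ty": 0, "tz": 0, "ax": 0, "ay": 0, "az": 0}, {"tx": 0, "ty": -0.03, "tz": 0.6, "ax": 0, "ay": 0, "az": 0}, {"tx": 0, "ty": 0, "tz": 0.6, "ax": 0, "ay": 0, "az": 0}, {"tx": 0, "ty": 0, "tz": 0.6, "ax": 0, "ay": 0, "az": 0}, {"tx": 0, "ty": 0, "tz": 0.6, "ax": 0, "ay": 0, "az": 0}, {"tx": 0, "ty": 0, "tz": 0.05, "ax": 0, "ay": 0, "az": 0}]'

```text
time_s: 10.32
ee_pos: [0.6058, -0.2447, 0.2492]
eef_rot: [-3.14, -0.002, 1.868]
force: [0.2, 0.4, 0.7]
grip_width: 0.0381
grip_force: 0.0
```

Request:
apply_moves --increments '[{"tx": 0.3, "ty": 0, "tz": 0, "ax": 0, "ay": 0, "az": 0}, {"tx": 0.2, "ty": 0, "tz": 0, "ax": 0, "ay": 0, "az": 0}, {"tx": 0.2, "ty": 0, "tz": 0, "ax": 0, "ay": 0, "az": 0}]'

```text
time_s: 10.7
ee_pos: [0.5998, -0.2249, 0.2519]
eef_rot: [3.14, 0.002, 1.867]
force: [2.7, -4.2, -0.2]
grip_width: 0.0378
grip_force: 2.3
```

```bash
python3 -c "
from h import *
st()"
```

```text
t 10.7 ee [ 0.5998 -0.2249  0.2519] tool-rel mm [-49.8 -24.8  18.2] Ftool [-4.8  1.4  0.2] grip 37.8 2.3
```

Contact at about 5 N and the carriage is moving. Push on.

Request:
apply_moves --increments '[{"tx": 0.3, "ty": 0, "tz": 0, "ax": 0, "ay": 0, "az": 0}, {"tx": 0.3, "ty": 0, "tz": 0, "ax": 0, "ay": 0, "az": 0}, {"tx": 0.3, "ty": 0, "tz": 0, "ax": 0, "ay": 0, "az": 0}, {"tx": 0.3, "ty": 0, "tz": 0, "ax": 0, "ay": 0, "az": 0}, {"tx": 0.3, "ty": 0, "tz": 0, "ax": 0, "ay": 0, "az": 0}, {"tx": 0.3, "ty": 0, "tz": 0, "ax": 0, "ay": 0, "az": 0}]'

```text
time_s: 11.45
ee_pos: [0.5839, -0.1728, 0.251]
eef_rot: [-3.141, -0.0, 1.868]
force: [1.4, -2.9, 2.0]
grip_width: 0.0375
grip_force: 1.7
```

```bash
python3 -c "
from h import *
st()"
```

```text
t 11.45 ee [ 0.5839 -0.1728  0.251 ] tool-rel mm [  4.7 -24.9  19. ] Ftool [-3.2  0.5 -2. ] grip 37.5 1.7
```

Request:
apply_moves --increments '[{"tx": 0.3, "ty": 0, "tz": 0, "ax": 0, "ay": 0, "az": 0}, {"tx": 0.3, "ty": 0, "tz": 0, "ax": 0, "ay": 0, "az": 0}, {"tx": 0.3, "ty": 0, "tz": 0, "ax": 0, "ay": 0, "az": 0}, {"tx": 0.3, "ty": 0, "tz": 0, "ax": 0, "ay": 0, "az": 0}, {"tx": 0.3, "ty": 0, "tz": 0, "ax": 0, "ay": 0, "az": 0}, {"tx": 0.3, "ty": 0, "tz": 0, "ax": 0, "ay": 0, "az": 0}, {"tx": 0.3, "ty": 0, "tz": 0, "ax": 0, "ay": 0, "az": 0}, {"tx": 0.3, "ty": 0, "tz": 0, "ax": 0, "ay": 0, "az": 0}]'

```text
time_s: 12.45
ee_pos: [0.5628, -0.104, 0.251]
eef_rot: [-3.142, -0.0, 1.868]
force: [3.2, -1.1, 1.5]
grip_width: 0.0376
grip_force: 1.4
```

```bash
python3 -c "
from h import *
st();snap('side','d2.png')"
```

```text
t 12.45 ee [ 0.5628 -0.104   0.251 ] tool-rel mm [ 76.6 -24.9  19. ] Ftool [-2.   2.7 -1.5] grip 37.6 1.4
```

View pics/d2.png

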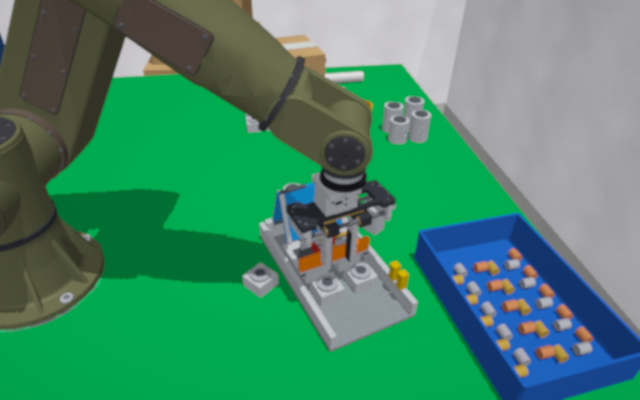

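The carriage has moved about 130 mm and the panels are rising. The bystanders are untouched.

Request:
apply_moves --increments '[{"tx": 0.25, "ty": 0, "tz": 0, "ax": 0, "ay": 0, "az": 0}, {"tx": 0.25, "ty": 0, "tz": 0, "ax": 0, "ay": 0, "az": 0}, {"tx": 0.25, "ty": 0, "tz": 0, "ax": 0, "ay": 0, "az": 0}, {"tx": 0.25, "ty": 0, "tz": 0, "ax": 0, "ay": 0, "az": 0}, {"tx": 0.25, "ty": 0, "tz": 0, "ax": 0, "ay": 0, "az": 0}, {"tx": 0.25, "ty": 0, "tz": 0, "ax": 0, "ay": 0, "az": 0}, {"tx": 0.25, "ty": 0, "tz": 0, "ax": 0, "ay": 0, "az": 0}, {"tx": 0.1, "ty": 0, "tz": 0, "ax": 0, "ay": 0, "az": 0}]'

```text
time_s: 13.5
ee_pos: [0.5466, -0.051, 0.2511]
eef_rot: [-3.141, -0.0, 1.868]
force: [-0.1, -2.4, -1.4]
grip_width: 0.0377
grip_force: 1.1
```

Request:
apply_moves --increments '[{"tx": 0.1, "ty": 0, "tz": 0, "ax": 0, "ay": 0, "az": 0}, {"tx": 0.1, "ty": 0, "tz": 0, "ax": 0, "ay": 0, "az": 0}, {"tx": 0, "ty": 0, "tz": 0, "ax": 0, "ay": 0, "az": 0}]'

```text
time_s: 13.88
ee_pos: [0.545, -0.0455, 0.2512]
eef_rot: [3.141, -0.0, 1.868]
force: [-0.0, 0.7, -0.2]
grip_width: 0.0379
grip_force: 0.0
```

```bash
python3 -c "
from h import *
st()"
```

```text
t 13.875 ee [ 0.545  -0.0455  0.2512] tool-rel mm [137.7 -24.8  18.9] Ftool [0.6 0.2 0.2] grip 37.9 0.0
```

Request:
apply_moves --increments '[{"tx": 0.1, "ty": 0, "tz": 0, "ax": 0, "ay": 0, "az": 0}, {"tx": 0.07, "ty": 0, "tz": 0, "ax": 0, "ay": 0, "az": 0}, {"tx": 0, "ty": 0, "tz": 0, "ax": 0, "ay": 0, "az": 0}]'

```text
time_s: 14.25
ee_pos: [0.5438, -0.0421, 0.2513]
eef_rot: [3.141, 0.003, 1.867]
force: [5.3, -16.0, -4.4]
grip_width: 0.038
grip_force: 8.4
```

Request:
apply_moves --increments '[{"tx": 0.04, "ty": 0, "tz": 0, "ax": 0, "ay": 0, "az": 0}, {"tx": 0, "ty": 0, "tz": 0, "ax": 0, "ay": 0, "az": 0}]'

```text
time_s: 14.5
ee_pos: [0.5436, -0.0417, 0.2513]
eef_rot: [3.14, 0.005, 1.867]
force: [6.9, -23.8, -7.2]
grip_width: 0.0377
grip_force: 12.6
```

```bash
python3 -c "
from h import *
st()"
```

```text
t 14.5 ee [ 0.5436 -0.0417  0.2513] tool-rel mm [141.9 -25.1  17.9] Ftool [-24.7  -0.4   7.3] grip 37.7 12.6
```

A firm stop at 25 N, close to the expected 143 mm. Back away, rise and look.

Request:
apply_moves --increments '[{"tx": -0.2, "ty": 0, "tz": 0, "ax": 0, "ay": 0, "az": 0}, {"tx": -0.6, "ty": 0, "tz": 0, "ax": 0, "ay": 0, "az": 0}, {"tx": -0.9, "ty": 0, "tz": 0, "ax": 0, "ay": 0, "az": 0}, {"tx": -0.9, "ty": 0, "tz": 0, "ax": 0, "ay": 0, "az": 0}, {"tx": -0.9, "ty": 0, "tz": -0.6, "ax": 0, "ay": 0, "az": 0}, {"tx": -0.9, "ty": 0, "tz": -0.9, "ax": 0, "ay": 0, "az": 0}, {"tx": -0.9, "ty": 0, "tz": -0.9, "ax": 0, "ay": 0, "az": 0}, {"tx": -0.5, "ty": 0, "tz": -0.9, "ax": 0, "ay": 0, "az": 0}, {"tx": 0, "ty": 0, "tz": 0, "ax": 0, "ay": 0, "az": 0}, {"tx": 0, "ty": 0, "tz": 0, "ax": 0, "ay": 0, "az": 0}]'

```text
time_s: 15.75
ee_pos: [0.5938, -0.206, 0.3488]
eef_rot: [-3.14, -0.001, 1.868]
force: [0.4, 0.2, -0.7]
grip_width: 0.0374
grip_force: 0.0
```

```bash
python3 -c "
from h import *
st();snap('scene','s3.png');snap('wrist','w4.png')"
```

```text
t 15.75 ee [ 0.5938 -0.206   0.3488] tool-rel mm [-29.9 -25.1 -78.8] Ftool [0.1 0.4 0.7] grip 37.4 0.0
```

View pics/s3.png

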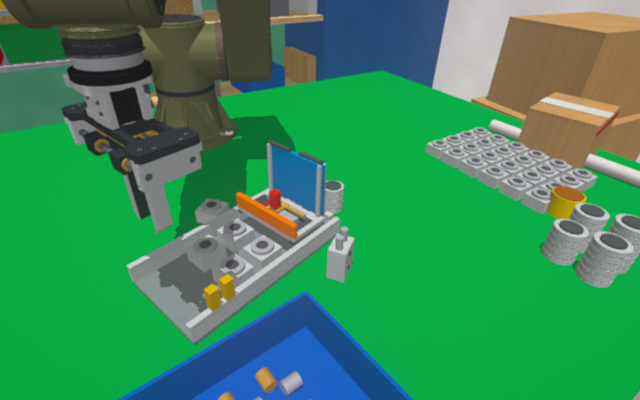

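View pics/w4.png

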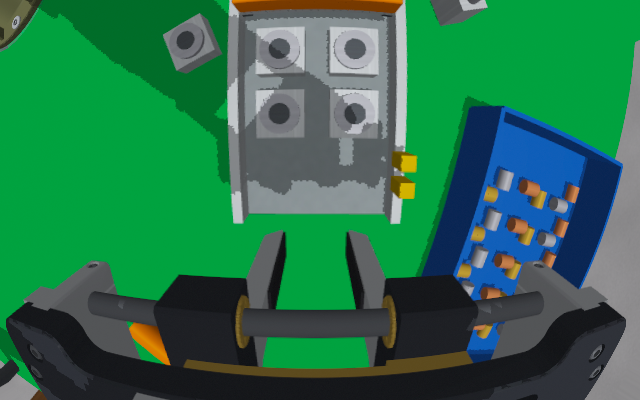

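The panels stand upright and closed together at scene (297,180). The knob is still parked by the bar at (275,198), the bystanders are where they were, and the gripper is clear.

```bash
python3 -c "
from h import *
print(hand_in())"
```

```text
the job is handed in; nothing more can be done
None
```

The job is handed in: the latch is parked in its notch, the cover is folded against its stop, the gripper is clear, and the pictures show the bystanders undisturbed, all in about 16 s of robot time; no verdict came back.

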